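Take the nozzle off the filling unit's spring coupler

ROBOT

A 6-joint arm with a two-finger parallel gripper is mounted at the origin on the work surface. World frame = base frame: x ahead of the robot, y to its left, z up, the work surface at z = 0. Lengths are in mm, angles in rad, forces in N, time in s.
With the tool pointing down it reaches from about 275 to 750 mm from the base axis. Payload 10.2 kg.
Tool frame: the origin (TCP) lies midway between the tips of the shut fingers; the grasp point (between the pads) lies grasp_offset behind it (grasp_offset is the distance from the TCP to the grasp point, in mm); x points along the fingers, z is the direction in which the jaws open and shut, and the axes are right-handed (so a half turn about x gives the same grasp; the last joint's range is limited). The gripper opens to 85 mm and grips with 20 to 120 N. Pads are 22 mm wide; open, the fingers measure 114 mm over their backs; the gripper's body (76 mm by 85 mm) begins 54 mm behind the grasp point. The pads swing forward as they close: fully open they stand 13 mm farther back than shut.
Start: joints at [-1.425, 0.313, 1.498, -0, 1.331, -0.223], TCP at [189.248, -489.71, 231.294] pointing down, gripper open.
Joint ranges: [-2.94, 2.94], [-0.97, 2.17], [0.19, 2.56], [-1.23, 4.37], [0.02, 3.11], [-2.88, 2.88]. Speed limits (rad/s): [2.39, 2.39, 3.01, 3.14, 3.14, 3.14].

INTERFACE

Orientations are given as a unit quaternion [w, x, y, z].
In Python, from rig import sense, capture, calibration, finish_job, grasp_offset gives the robot as it stands.
- The arm moves only by the shell command python3 -m jog 'ROWS' [FORCE]. ROWS is JSON, a list of rows, each an object with "linear": the shift along the tool's x, y, z scaled (see below), a list of three; "rotation": the turn, a rotation vector about the tool's x, y, z scaled (see below), a list of three; "grip": the finger opening in mm, from 0 to 85.4. A call has 1 to 20 rows; each row is the pose to reach, as a shift and turn from the pose measured when the call began, along the tool's axes at that moment; what a row does not reach only later rows make up. The controller multiplies each number of a shift by 0.3 m and each number of a turn by 0.5 rad. A row lasts 1/12 s, in which the tool goes at most 41.7 mm and 7.16 degrees, less where a joint would pass 70% of its speed; a pose out of reach is approached as far as the arm can. A call with a number of a shift or a turn outside -1 to 1 is refused whole. A call with a gripper value outside its range is refused whole. The fingers move at their own pace and stop on an object; FORCE is the grip in N (left out, the last holds). Time passes only in rows, so rows that repeat a pose let the fingers close. It gives the time, the measured TCP pose, the force and the opening at its end, in the units of the state.
- sense(): the state, without advancing time (a new reading comes with each control period).
- capture(name): name is "side" or "top" or "wrist"; returns (picture, depth): 384x512x3 uint8, red, green, blue; 384x512 float32, mm along the optical axis (not along the pixel's ray), 0 where there is no reading.
- calibration(name): a dict with "intrinsics" (3x3 intrinsics, pixels), "world_from_camera" (4x4, takes a point from camera to world coordinates). Camera axes: x right, y up, looking along -z (the intrinsics and any distortion apply to the point x, -y, -z); pixel columns grow to the right and rows downward; lengths in mm; the calibration is good to about 2 mm. A picture is of the moment at which its call begins: read the wrist's pose just before it. calibration takes no time and is no camera call; for the wrist camera it gives the pose at the moment of the call.
- finish_job(): hands the job in, once; it reports no verdict.
The state is a dict: "time_s": time; "joints": joint angles; "dq": joint speeds; "tau": joint torques, N m; "eef_pos": TCP position; "ee_rot": TCP orientation; "force": force on the tool from outside, world axes, zero at the start; "wrist_torque": the same for the moment, N m; "grip_width": opening from 0.0 (shut) to 1.0 (fully open).
Only numpy, scipy, OpenCV 4.12 (cv2) and the standard library are available. Lean on these libraries where they do the work, as an engineer would, in place of code of your own. Each camera call takes 0.05 s, during which the arm holds its last target.

TASK

The nozzle of the yoghurt filling unit is locked in the unit's quick coupler: pull the spring sleeve well back, hold it there until the nozzle has popped part-way out, then let go of the sleeve so that it springs fully home. Then draw the loosened nozzle straight out of the coupler and lay it gently in the wash tray, wholly inside and flat on the tray's floor. Do not drop the nozzle or let it touch the counter, and leave the three jars where they stand.

Things in the scene. Friction and masses are not known exactly. Their poses are not given: they have to be found in the camera images.
- unit: Fixed white filling unit. Origin on the counter straight below the coupler's mouth; x level, out of the coupler along its axis (the way the nozzle comes out), z up. Its yaw varies by 25 degrees. Housing: x = -85 to -255 mm, 180 mm wide, 130 mm high; on it a steel hopper, axis at x = -190 mm, radius 68 mm, top at 260 mm.
- mouth (a point): Middle of the mouth of the coupler, a fixed level steel tube that stands 85 mm out of the unit's housing; 80 mm above the counter, at unit x = 0; axes as the unit's.
- sleeve_mid (a point): Middle of the brass-coloured spring sleeve round the coupler, on its axis, 80 mm above the counter; axes as the unit's; moves with the sleeve. Home: unit x = -24 mm. A tube of 40 mm diameter, 46 mm long, with a 6 mm wide flange of 52 mm diameter at each end (34 mm to grip between them), free all round.
- sleeve (a joint): How far the sleeve is pulled back along unit -x (m): 0 home, 0.016 at its stop. Its spring pulls it home with 5 N, 10 N when fully back; the lock adds a few N. From about 0.008 the lock is open and an ejector pushes the nozzle out by about 17 mm, in some 0.3 s. Let go too early, the lock holds the nozzle or the sleeve sticks part-way: pull again. Once out, it does not lock again.
- nozzle_mid (a point): Middle of the nozzle's blue grip block (56 mm long, 28 mm square), on its axis; x towards the spout. Straight, loose, 165 mm, 0.13 kg: 18 mm shank of 49 mm behind the block, 14 mm spout of 60 mm before it. Locked: along unit x, this point at unit x = 32 mm, 79 mm up, shank 45 mm deep in the coupler. Popped out: 17 mm further, resting loosely, sagged about 5 mm here, 27 mm of shank inside.
- nozzle_tip (a point): End of the spout, on the axis, 88 mm from nozzle_mid along its x.
- nozzle_tail (a point): Rear end of the shank, on the axis, 77 mm from nozzle_mid along its -x.
- tray: Fixed open steel wash tray with a white floor insert, 270 mm (its x) by 170 mm (its y) outside, walls 4 mm thick, 34 mm high; the inner floor is 14 mm above the counter, 262 by 162 mm. Origin under its middle on the counter, z up. A nozzle lying in it has its axis 28 mm above the counter.
- jar1_mid (a point): Closed jar with white lid, 68 mm diameter, 72 mm high, 0.22 kg, loose; point at its middle. Bystander: leave it.
- jar2_mid (a point): Closed jar with white lid, 68 mm diameter, 72 mm high, 0.22 kg, loose; point at its middle. Bystander: leave it.
- jar3_mid (a point): Closed jar with white lid, 68 mm diameter, 72 mm high, 0.22 kg, loose; point at its middle. Bystander: leave it.
Not all that is in view belongs to the job. There is more than one size of the part that bears nozzle_mid; the job needs the middle-sized.

How it is judged:
By the outcome, as a careful person would: the job done as asked, in the order asked, and still so for the second after the job is handed in, with the robot touching nothing.
It also fails if it takes over 58 s, if anything falls off the work surface, if the arm or the gripper's body presses on something with over 40 N, if the wrist force passes 120 N, or if a joint passes its speed limit or range.

## Working session

There is one attempt and no reset: what is moved stays moved. The work goes in short steps, Python scripts to look and compute and a shell command to move; the robot and the scene stay as the last step left them, time stands still between calls to the robot, and variables do not carry over. Pictures are saved under pics/ and viewed, and the job is handed in when it is done.

```bash
ls; mkdir -p pics; python3 - <<'E'
from rig import *
import cv2,numpy as np
print(sense(), grasp_offset)
for n in ("side","top"):
    p,d=capture(n); cv2.imwrite(f"pics/{n}0.png",p[:,:,::-1]); np.savez(f"pics/{n}0.npz",p=p,d=d)
    c=calibration(n); print(n,c, d.min(),d.max())
print(sense()['time_s'])
E
```

```text
pics
{'time_s': 0.0, 'joints': array([-1.42542327e+00,  3.13482357e-01,  1.49843223e+00, -1.04237323e-05,
        1.33102808e+00, -2.23364114e-01]), 'dq': array([-0.0009763 , -0.00010059,  0.00018632,  0.00220345,  0.00040493,
        0.00052488]), 'tau': array([-1.64835051e-04, -4.12270403e+01, -2.59742993e+01, -2.65042736e-04,
        4.15553106e-03,  2.28963063e-05]), 'eef_pos': array([ 189.19469766, -489.44414815,  230.72035445]), 'ee_rot': array([ 0.58286268,  0.40021033,  0.58351611, -0.39951438]), 'force': array([ 0.19929091, -0.13140701,  0.0826537 ]), 'wrist_torque': array([-0.02339256,  0.06185702,  0.01529494]), 'grip_width': 1.0002447373186396} 18.700000000000003
side {'intrinsics': array([[424.42333821,   0.        , 255.6825917 ],
       [  0.        , 424.42333821, 184.94675904],
       [  0.        ,   0.        ,   1.        ]]), 'world_from_camera': array([[-8.50153976e-01,  3.55728968e-01, -3.88194690e-01,
         1.67414349e+02],
       [-5.26184068e-01, -6.00866855e-01,  6.01738605e-01,
         6.86449355e+02],
       [-1.91974693e-02,  7.15832329e-01,  6.98008262e-01,
         7.89690258e+02],
       [ 0.00000000e+00,  0.00000000e+00,  0.00000000e+00,
         1.00000000e+00]])} 0.0 3534.0579
top {'intrinsics': array([[409.81213565,   0.        , 255.68877293],
       [  0.        , 409.81213565, 187.92126875],
       [  0.        ,   0.        ,   1.        ]]), 'world_from_camera': array([[ 7.48876259e-03,  9.86375116e-01, -1.64341256e-01,
         4.06495288e+02],
       [-9.99922351e-01,  5.74956158e-03, -1.10559982e-02,
         4.14700658e+01],
       [-9.96047132e-03,  1.64411290e-01,  9.86341582e-01,
         1.04386266e+03],
       [ 0.00000000e+00,  0.00000000e+00,  0.00000000e+00,
         1.00000000e+00]])} 0.0 1997.6536
0.1
```

View pics/side0.png

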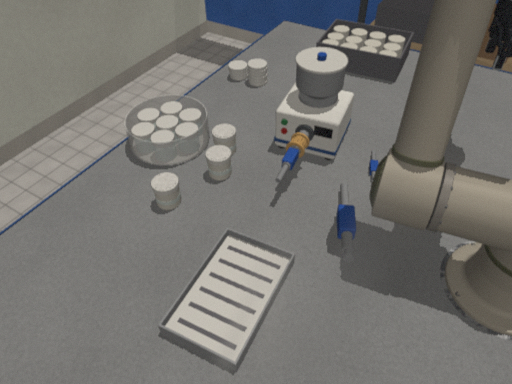

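View pics/top0.png

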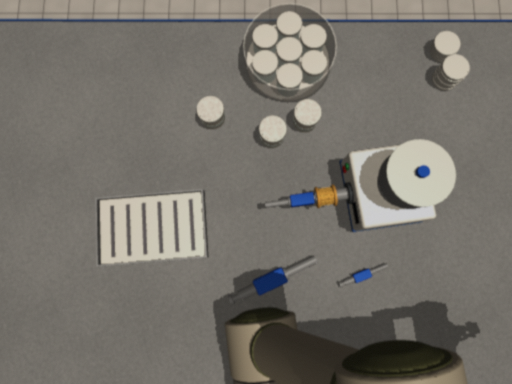

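The side and top pictures show the same three blue-block nozzles. In the top picture:
- (302,199): in the coupler, medium, behind the brass sleeve at (326,196).
- (270,280): loose, large.
- (363,275): loose, small.

The one in the coupler is the middle-sized, and it matches the description. The tray is at (152,228) and the jars at (210,110), (272,130) and (307,114). I'll measure these next.

```bash
cat > h.py <<'E'
import numpy as np,cv2
from rig import *
def ray(c,uv):
    K=c['intrinsics'];T=c['world_from_camera']
    uv=np.atleast_2d(np.array(uv,float))
    x=(uv[:,0]-K[0,2])/K[0,0];y=(uv[:,1]-K[1,2])/K[1,1]
    d=np.stack([x,-y,-np.ones_like(x)],1)@T[:3,:3].T
    return T[:3,3],d
def onplane(c,uv,z):
    o,d=ray(c,uv); return o+d*((z-o[2])/d[:,2])[:,None]
def depthpts(c,uv,dep):
    o,d=ray(c,uv); uv=np.atleast_2d(uv).astype(int); return o+d*dep[uv[:,1],uv[:,0]][:,None]
def two(c1,u1,c2,u2):
    o1,d1=ray(c1,u1);o2,d2=ray(c2,u2);d1=d1[0];d2=d2[0]
    A=np.stack([d1,-d2],1);s=np.linalg.lstsq(A,o2-o1,rcond=None)[0]
    a=o1+s[0]*d1;b=o2+s[1]*d2
    return (a+b)/2,np.linalg.norm(a-b)
def masks(p):
    h=cv2.cvtColor(p,cv2.COLOR_RGB2HSV)
    blue=cv2.inRange(h,(105,150,60),(130,255,255))
    brass=cv2.inRange(h,(10,120,90),(25,255,255))
    return blue,brass
def comps(m,a=20):
    n,l,s,c=cv2.connectedComponentsWithStats(m)
    return [(c[i].round(1),s[i],l==i) for i in range(1,n) if s[i][4]>=a]
E
python3 - <<'E'
from h import *
for n in("top","side"):
    z=np.load(f"pics/{n}0.npz");p,d=z['p'],z['d'];c=calibration(n)
    b,br=masks(p)
    for nm,m in(("blue",b),("brass",br)):
        for ce,s,l in comps(m):
            if s[4]>3000: continue
            r=cv2.minAreaRect(np.argwhere(l)[:,::-1].astype(np.float32))
            vu=np.argwhere(l)[:,::-1];P=depthpts(c,vu,d); 
            print(n,nm,ce,s[4],np.round(r[1],1),round(r[2],1),"pl80",onplane(c,[ce],80 if n=='side' else 80).round(1)[0],"dep med",np.median(P,0).round(1),"zmax",np.percentile(P[:,2],95).round(1))
    a=cv2.resize(p[:,:,::-1][(150,90)[n=='side']:(250,210)[n=='side'], (250,240)[n=='side']:(370,360)[n=='side']],None,fx=5,fy=5,interpolation=cv2.INTER_CUBIC)
    cv2.imwrite(f"pics/crop_{n}.png",a)
    if n=='top':
        a=cv2.resize(p[:,:,::-1][180:275,90:215],None,fx=5,fy=5,interpolation=cv2.INTER_CUBIC);cv2.imwrite("pics/crop_tray.png",a)
E
```

```text
top blue [422.5 171.2] 103 [10. 11.] 90.0 pl80 [ 609.9 -346.3   80. ] dep med [ 572.3 -274.3  258.8] zmax 260.5
top blue [302.  199.1] 266 [12.  23.3] 80.5 pl80 [540.9 -57.7  80. ] dep med [539.4 -56.6  91.5] zmax 94.5
top blue [269.6 280.8] 499 [15.7 31.8] 63.4 pl80 [351.   18.7  80. ] dep med [348.2  16.8  38.1] zmax 41.3
top blue [361.9 275. ] 146 [ 8.7 17.1] 68.2 pl80 [ 365.7 -193.2   80. ] dep med [ 363.2 -207.7   20.6] zmax 23.8
top brass [326.4 195.7] 365 [20.2 20.4] 80.5 pl80 [ 549.4 -115.7   80. ] dep med [ 546.2 -113.8   96.4] zmax 104.8
side blue [279.   12.3] 2596 [ 33. 153.] 90.0 pl80 [1013.4 -836.1   80. ] dep med [ 1692.8 -2000.3  -463.5] zmax -316.5
side blue [371.3  10.1] 146 [10.7 25.4] 19.4 pl80 [  694.3 -1038.7    80. ] dep med [  988.2 -1998.9  -314.3] zmax -256.2
side blue [321.7  56. ] 46 [6. 7.] 90.0 pl80 [ 701.7 -584.9   80. ] dep med [ 568.4 -267.6  257.7] zmax 261.5
side blue [290.8 155.7] 164 [11.6 19.2] 26.6 pl80 [541.1 -63.   80. ] dep med [534.4 -50.3  93.2] zmax 95.8
side blue [373.  165.4] 73 [14.  7.] 90.0 pl80 [ 346.9 -133.9   80. ] dep med [ 361.8 -201.4   22. ] zmax 24.3
side blue [344.1 216.9] 310 [31. 15.] 90.0 pl80 [340.5  61.1  80. ] dep med [349.3  22.6  39.8] zmax 42.2
side brass [299.1 141. ] 233 [17.4 20.6] 29.7 pl80 [ 550.8 -127.5   80. ] dep med [ 541.1 -112.1   97.8] zmax 105.2
```

View pics/crop_top.png

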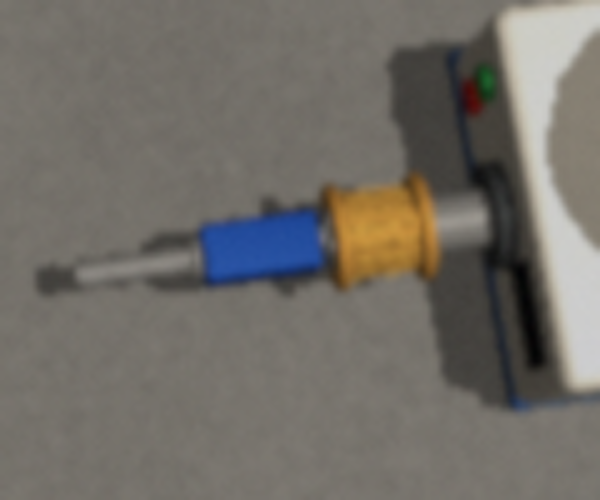

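View pics/crop_side.png

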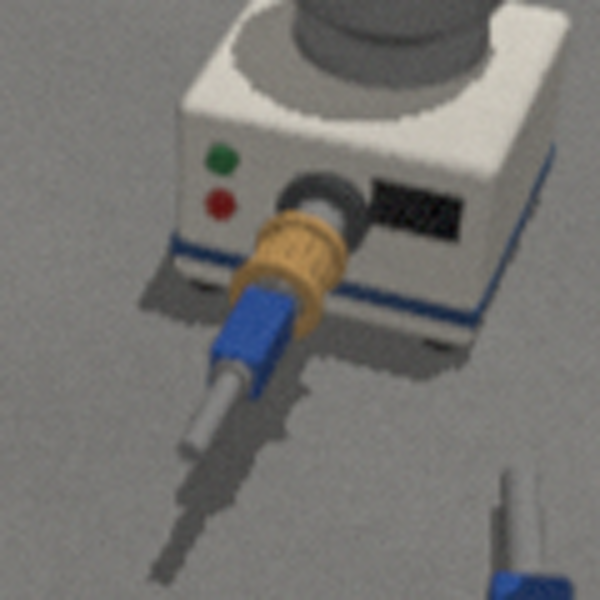

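View pics/crop_tray.png

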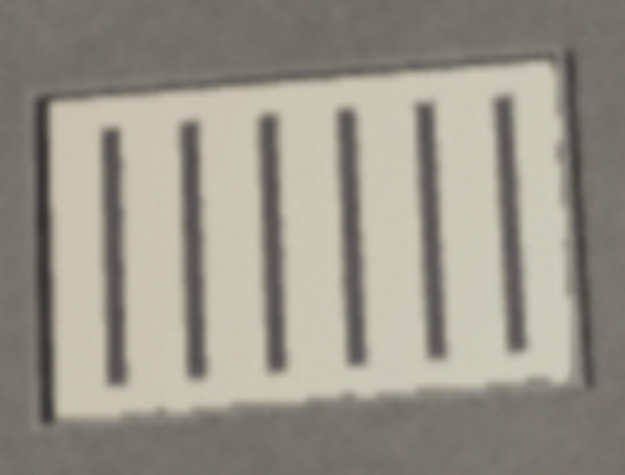

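The crops confirm the choice: a medium blue block right in front of the brass sleeve. The tray has its white insert with dark slots. Next I'll work out positions for the unit axis, tray and jars, and the tool axes.

```bash
python3 - <<'E'
from h import *
from scipy.spatial.transform import Rotation as R
ct,cs=calibration("top"),calibration("side")
print("blk",two(ct,[302,199.1],cs,[290.8,155.7])); print("brass",two(ct,[326.4,195.7],cs,[299.1,141]))
z=np.load("pics/top0.npz");p,d=z['p'],z['d']
b,br=masks(p)
# midline of blue+brass+spout: silhouette rows per column
def mid(m,c0,c1):
    o=[]
    for c in range(c0,c1):
        r=np.where(m[150:250,c])[0]+150
        if len(r)>3:o.append([c,(r.min()+r.max())/2])
    return np.array(o)
for nm,m,c0,c1 in(("blue",b,292,312),("brass",br,318,336)):
    q=mid(m,c0,c1);P=onplane(ct,q,80)
    f=np.polyfit(P[:,1],P[:,0],1);print(nm,"x=",f, "ang deg",np.degrees(np.arctan(f[0])),P[0].round(1),P[-1].round(1))
# spout tip at crop (38..75,278)/5 -> tip
print("tip pl80",onplane(ct,[[258+0,206],[265,205]],80).round(1))
# tray: white mask
g=cv2.cvtColor(p,cv2.COLOR_RGB2HSV); w=cv2.inRange(g,(0,0,170),(180,70,255)); w[:, :90]=0;w[:, 215:]=0;w[:180]=0;w[280:]=0
w=cv2.morphologyEx(w,cv2.MORPH_CLOSE,np.ones((7,7)))
r=cv2.minAreaRect(np.argwhere(w>0)[:,::-1].astype(np.float32));bx=cv2.boxPoints(r);print("tray px",r)
P=onplane(ct,bx,14);print(P.round(1),P.mean(0).round(1),[np.linalg.norm(P[i]-P[i-1]).round(1) for i in range(4)],"dep",np.median(depthpts(ct,np.argwhere(w>0)[:,::-1],d),0))
for j in([210,107],[272,127],[307,111]):print("jar lid",onplane(ct,[j],72).round(0))
s=sense();print("tool axes cols\n",R.from_quat(s['ee_rot'],scalar_first=True).as_matrix().round(3))
E
```

```text
blk (array([539.34665339, -57.55739169,  84.8999818 ]), np.float64(1.7776546556785466))
brass (array([ 546.28642814, -114.40976358,   91.02757024]), np.float64(3.0632077651446092))
blue x= [-1.53252906e-01  5.32186980e+02] ang deg -8.712954630145925 [537.4 -34.   80. ] [544.8 -79.1  80. ]
brass x= [-1.72822376e-01  5.29142983e+02] ang deg -9.805139752325095 [544.9 -95.7  80. ] [ 548.8 -136.    80. ]
tip pl80 [[523.7  46.5  80. ]
 [526.2  29.9  80. ]]
tray px ((150.68411254882812, 227.99864196777344), (63.90641403198242, 104.25454711914062), 85.48600769042969)
[[543.9 458.7  14. ]
 [566.6 194.4  14. ]
 [406.7 177.2  14. ]
 [384.7 434.7  14. ]] [475.5 316.3  14. ] [np.float64(161.1), np.float64(265.2), np.float64(160.9), np.float64(258.5)] dep [474.40490181 314.32972993  12.80076985]
jar lid [[772. 168.  72.]]
jar lid [[721.  13.  72.]]
jar lid [[762. -73.  72.]]
tool axes cols
 [[-0.     0.933  0.361]
 [ 0.001  0.361 -0.933]
 [-1.     0.    -0.001]]
```

```bash
python3 - <<'E'
from h import *
from scipy.spatial.transform import Rotation as R
s=sense();M=R.from_quat(s['ee_rot'],scalar_first=True).as_matrix();T=calibration("wrist")['world_from_camera']
print("cam in tool",(M.T@(T[:3,3]-s['eef_pos'])).round(1),"look",(M.T@-T[:3,2]).round(2))
E
R='{"linear":[-0.25,0.65,-0.75],"rotation":[-1,0,0],"grip":85}'
python3 -m jog '[{"linear":[-0.25,0.65,-0.75],"rotation":[-1,0,0],"grip":85},{"linear":[-0.25,0.65,-0.75],"rotation":[-1,0,0],"grip":85},{"linear":[-0.25,0.65,-0.75],"rotation":[-1,0,0],"grip":85},{"linear":[-0.25,0.65,-0.75],"rotation":[-1,0,0],"grip":85},{"linear":[-0.25,0.65,-0.75],"rotation":[-1,0,0],"grip":85},{"linear":[-0.25,0.65,-0.75],"rotation":[-1,0,0],"grip":85},{"linear":[-0.25,0.65,-0.75],"rotation":[-1,0,0],"grip":85},{"linear":[-0.25,0.65,-0.75],"rotation":[-1,0,0],"grip":85},{"linear":[-0.25,0.65,-0.75],"rotation":[-1,0,0],"grip":85}]'
```

```text
cam in tool [-142.7   64.9    0.2] look [ 0.96 -0.26 -0.  ]
time_s: 0.85
eef_pos: [290.8, -207.0, 307.2]
ee_rot: [0.665, 0.242, 0.664, -0.242]
force: [0.2, -0.9, 1.0]
grip_width: 0.994
```

```bash
cat >> h.py <<'E'
from scipy.spatial.transform import Rotation as R
ANG=8.9
def frame(ang=ANG):
    a=np.radians(ang);u=np.array([-np.sin(a),np.cos(a),0]);v=np.array([np.cos(a),np.sin(a),0]);return u,v
def go(grasp,tilt=0,ang=ANG,off=grasp_offset):
    "grasp: world point for the grasp point; prints scaled row"
    u,v=frame(ang);t=np.radians(tilt);x=np.array([0,0,-1])*np.cos(t)-u*np.sin(t)
    M=np.stack([x,np.cross(v,x),v],1)
    s=sense();M0=R.from_quat(s['ee_rot'],scalar_first=True).as_matrix()
    tcp=np.asarray(grasp,float)+off*x
    lin=M0.T@(tcp-s['eef_pos'])/300;rv=R.from_matrix(M0.T@M).as_rotvec()/0.5
    print("t",round(s['time_s'],2),"tcp target",tcp.round(1),"lin",lin.round(3),"rot",rv.round(3),"mm",np.linalg.norm(lin*300).round(1),"deg",np.degrees(np.linalg.norm(rv*.5)).round(1))
def tool():
    s=sense();M=R.from_quat(s['ee_rot'],scalar_first=True).as_matrix();return s,M
E
python3 -c "
from h import *
go([549,-114,220],10)"
```

```text
t 0.85 tcp target [ 549.5 -117.2  201.6] lin [0.353 0.783 0.468] rot [-1.703 -0.146 -0.328] mm 293.5 deg 49.8
```

```bash

python3 -m jog '[{"linear":[0,0.62,0.36],"rotation":[-0.95,-0.08,-0.18],"grip":85},{"linear":[0,0.62,0.36],"rotation":[-0.95,-0.08,-0.18],"grip":85},{"linear":[0,0.62,0.36],"rotation":[-0.95,-0.08,-0.18],"grip":85},{"linear":[0,0.62,0.36],"rotation":[-0.95,-0.08,-0.18],"grip":85},{"linear":[0,0.62,0.36],"rotation":[-0.95,-0.08,-0.18],"grip":85},{"linear":[0,0.62,0.36],"rotation":[-0.95,-0.08,-0.18],"grip":85}]'
python3 -c "
from h import *
go([549,-114,220],10)"
```

```text
time_s: 1.35
eef_pos: [496.7, -132.5, 305.4]
ee_rot: [0.704, 0.043, 0.7, -0.111]
force: [0.2, -0.2, 0.6]
grip_width: 0.996
t 1.35 tcp target [ 549.5 -117.2  201.6] lin [0.339 0.121 0.155] rot [-0.746 -0.067 -0.151] mm 117.5 deg 21.9
```

```bash

python3 -m jog '[{"linear":[0.34,0.12,0.155],"rotation":[-0.746,-0.067,-0.151],"grip":85},{"linear":[0.34,0.12,0.155],"rotation":[-0.746,-0.067,-0.151],"grip":85},{"linear":[0.34,0.12,0.155],"rotation":[-0.746,-0.067,-0.151],"grip":85},{"linear":[0.34,0.12,0.155],"rotation":[-0.746,-0.067,-0.151],"grip":85},{"linear":[0.34,0.12,0.155],"rotation":[-0.746,-0.067,-0.151],"grip":85}]'
python3 - <<'E'
from h import *
c=calibration("wrist");p,d=capture("wrist");cv2.imwrite("pics/w1.png",p[:,:,::-1]);np.savez("pics/w1.npz",p=p,d=d)
b,br=masks(p)
for nm,m in(("blue",b),("brass",br)):
    for ce,s,l in comps(m,100):
        P=depthpts(c,np.argwhere(l)[:,::-1],d);P=P[P[:,2]>30]
        print(nm,ce,s,"pl80",onplane(c,[ce],80)[0].round(1),"dep",np.median(P,0).round(1),"range",np.percentile(P,[1,99],axis=0).round(1).tolist())
go([549,-114,77],10)
E
```

```text
time_s: 1.77
eef_pos: [548.8, -117.8, 199.5]
ee_rot: [0.706, -0.115, 0.699, -0.006]
force: [0.7, -0.2, 0.1]
grip_width: 0.997
blue [262.5  77.8] [ 243   38   41   82 3169] pl80 [537.8 -56.2  80. ] dep [537.6 -54.4  92.9] range [[522.4, -83.6, 90.3], [553.1, -29.5, 94.7]]
blue [ 81.  189.4] [  59  167   43   45 1125] pl80 [ 397.1 -170.9   80. ] dep [534.  -29.5 328.6] range [[534.0, -29.5, 328.6], [534.0, -29.5, 328.6]]
blue [209.3 192. ] [173 190  72  10 332] pl80 [ 506.8 -156.2   80. ] dep [ 502.2 -180.3   34. ] range [[466.4, -189.6, 30.1], [536.7, -174.6, 38.0]]
blue [316.  192.7] [279 190  72  11 309] pl80 [ 598.1 -142.5   80. ] dep [ 611.4 -164.    33.6] range [[573.0, -169.7, 30.3], [644.6, -159.1, 36.7]]
brass [261.9 156.7] [ 230  119   65   72 3448] pl80 [ 546.8 -117.2   80. ] dep [ 546.  -111.8   98.2] range [[521.0, -136.0, 73.4], [571.0, -87.1, 106.6]]
t 1.82 tcp target [ 549.5 -117.2   58.6] lin [0.469 0.086 0.001] rot [-0.005 -0.001 -0.   ] mm 143.1 deg 0.1
```

View pics/w1.png

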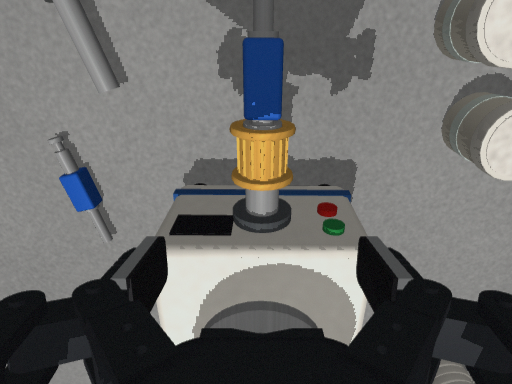

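Wrist view: sleeve at (262,157), block at (262,78), jaws centred on column 263. Sleeve mid is about (547,-112.5), with its top at z≈106 as expected. I'll descend onto it.

```bash
python3 -c "
from h import *
go([547.3,-112.5,77],10)"
python3 -m jog '[{"linear":[0.12,0.025,0],"rotation":[0,0,0],"grip":85},{"linear":[0.24,0.05,0],"rotation":[0,0,0],"grip":85},{"linear":[0.34,0.07,-0.003],"rotation":[0,0,0],"grip":85},{"linear":[0.42,0.085,-0.003],"rotation":[0,0,0],"grip":85},{"linear":[0.468,0.091,-0.003],"rotation":[0,0,0],"grip":85},{"linear":[0.468,0.091,-0.003],"rotation":[0,0,0],"grip":85},{"linear":[0.468,0.091,-0.003],"rotation":[0,0,0],"grip":85}]'
python3 - <<'E'
from h import *
go([547.3,-112.5,77],10)
p,d=capture("wrist");cv2.imwrite("pics/w2.png",p[:,:,::-1])
E
```

```text
t 1.82 tcp target [ 547.8 -115.7   58.6] lin [ 0.468  0.092 -0.004] rot [-0.005 -0.001 -0.   ] mm 143.1 deg 0.1
time_s: 2.4
eef_pos: [548.6, -117.2, 60.5]
ee_rot: [0.708, -0.115, 0.697, -0.009]
force: [0.5, 0.3, 1.2]
grip_width: 0.996
t 2.4 tcp target [ 547.8 -115.7   58.6] lin [ 0.005  0.006 -0.002] rot [-0.011  0.002  0.002] mm 2.5 deg 0.3
```

View pics/w2.png

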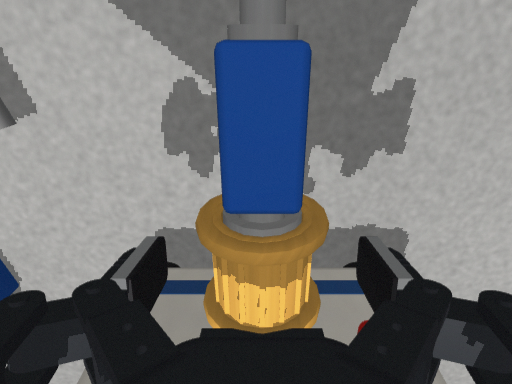

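Wrist view: the pads at (150,265) and (378,265) straddle the barrel between the flanges (rows 225 and 305). Closing now.

```bash

python3 -m jog '[{"linear":[0.005,0.006,-0.002],"rotation":[0,0,0],"grip":60},{"linear":[0.005,0.006,-0.002],"rotation":[0,0,0],"grip":36},{"linear":[0.005,0.006,-0.002],"rotation":[0,0,0],"grip":36},{"linear":[0.005,0.006,-0.002],"rotation":[0,0,0],"grip":36},{"linear":[0.005,0.006,-0.002],"rotation":[0,0,0],"grip":36},{"linear":[0.005,0.006,-0.002],"rotation":[0,0,0],"grip":36},{"linear":[0.005,0.006,-0.002],"rotation":[0,0,0],"grip":36},{"linear":[0.005,0.006,-0.002],"rotation":[0,0,0],"grip":36}]' 60
python3 - <<'E'
from h import *
s,M=tool();print(s['grip_width']*85.4,s['force'],s['eef_pos'])
print("u in tool",M.T@frame()[0])
p,d=capture("wrist");cv2.imwrite("pics/w3.png",p[:,:,::-1])
E
```

```text
time_s: 3.12
eef_pos: [548.5, -115.8, 60.4]
ee_rot: [0.708, -0.115, 0.696, -0.009]
force: [-2.7, 1.9, 9.0]
grip_width: 0.456
38.92918518164853 [-2.65095754  1.92588728  8.98123117] [ 548.50476359 -115.76324164   60.37896332]
u in tool [-0.17611301  0.98435991 -0.00444579]
```

View pics/w3.png

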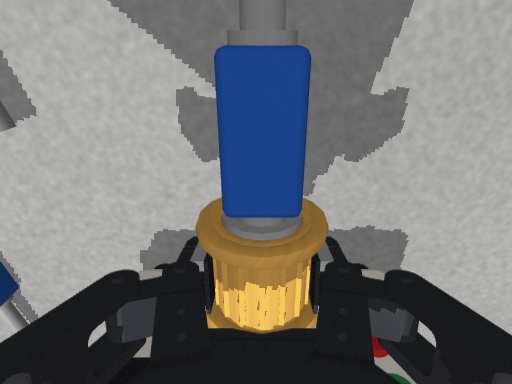

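Gripped at 39 mm, inside the flanges. Pulling back 15 mm along -u and holding.

```bash

python3 -m jog '[{"linear":[0.0015,-0.008,0],"rotation":[0,0,0],"grip":36},{"linear":[0.003,-0.016,0],"rotation":[0,0,0],"grip":36},{"linear":[0.0045,-0.025,0],"rotation":[0,0,0],"grip":36},{"linear":[0.006,-0.033,0],"rotation":[0,0,0],"grip":36},{"linear":[0.0075,-0.042,0],"rotation":[0,0,0],"grip":36},{"linear":[0.009,-0.05,0],"rotation":[0,0,0],"grip":36},{"linear":[0.009,-0.05,0],"rotation":[0,0,0],"grip":36},{"linear":[0.009,-0.05,0],"rotation":[0,0,0],"grip":36},{"linear":[0.009,-0.05,0],"rotation":[0,0,0],"grip":36},{"linear":[0.009,-0.05,0],"rotation":[0,0,0],"grip":36},{"linear":[0.009,-0.05,0],"rotation":[0,0,0],"grip":36},{"linear":[0.009,-0.05,0],"rotation":[0,0,0],"grip":36}]' 80
python3 - <<'E'
from h import *
s,M=tool();print(s['grip_width']*85.4,s['force'],s['eef_pos'],(s['eef_pos']-[548.5,-115.76,60.38])@frame()[0])
p,d=capture("wrist");cv2.imwrite("pics/w4.png",p[:,:,::-1])
E
```

```text
time_s: 4.17
eef_pos: [550.5, -129.3, 60.5]
ee_rot: [0.708, -0.114, 0.696, -0.009]
force: [-2.3, 9.0, 3.8]
grip_width: 0.447
38.206583075007536 [-2.2549122   8.96857802  3.84006071] [ 550.47504704 -129.32519586   60.54340488] -13.707429374909305
```

View pics/w4.png

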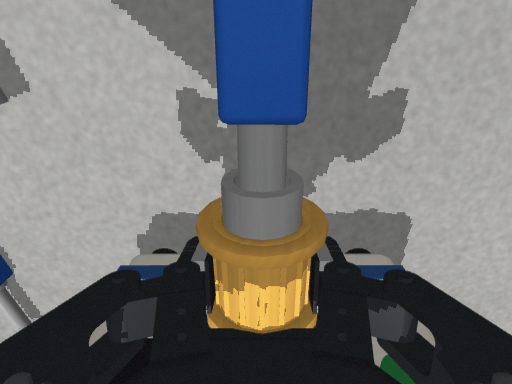

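The nozzle has popped out: the block's rear edge is at row 123 and the shank is visible. Now I'll let go of the sleeve.

```bash

python3 -m jog '[{"linear":[0,0,0],"rotation":[0,0,0],"grip":85},{"linear":[0,0,0],"rotation":[0,0,0],"grip":85},{"linear":[0,0,0],"rotation":[0,0,0],"grip":85},{"linear":[0,0,0],"rotation":[0,0,0],"grip":85},{"linear":[0,0,0],"rotation":[0,0,0],"grip":85},{"linear":[0,0,0],"rotation":[0,0,0],"grip":85},{"linear":[0,0,0],"rotation":[0,0,0],"grip":85},{"linear":[0,0,0],"rotation":[0,0,0],"grip":85}]'
python3 - <<'E'
from h import *
p,d=capture("wrist");cv2.imwrite("pics/w5.png",p[:,:,::-1])
go([547,-113,190],10)
E
```

```text
time_s: 4.88
eef_pos: [550.5, -129.4, 60.6]
ee_rot: [0.708, -0.114, 0.696, -0.009]
force: [0.4, -0.8, 0.6]
grip_width: 0.991
t 4.93 tcp target [ 547.5 -116.2  171.6] lin [-0.372 -0.02  -0.002] rot [-0.01   0.006  0.001] mm 111.8 deg 0.3
```

View pics/w5.png

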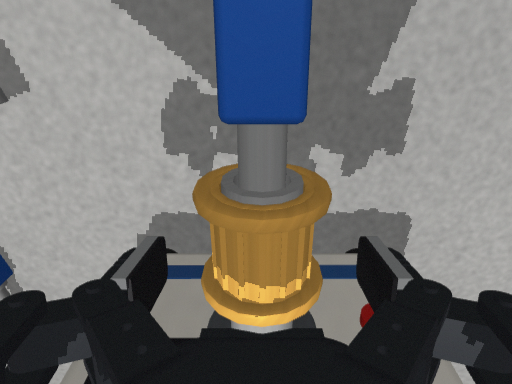

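The sleeve sprang home: its front flange is back at the mouth, row 190. I'll rise and measure the popped nozzle.

```bash

python3 -m jog '[{"linear":[-0.1,0,0],"rotation":[0,0,0],"grip":85},{"linear":[-0.2,0,0],"rotation":[0,0,0],"grip":85},{"linear":[-0.3,-0.01,0],"rotation":[0,0,0],"grip":85},{"linear":[-0.37,0.04,0],"rotation":[0,0,0],"grip":85},{"linear":[-0.4,0.08,0],"rotation":[0,0,0],"grip":85},{"linear":[-0.4,0.08,0],"rotation":[0,0,0],"grip":85},{"linear":[-0.4,0.08,0],"rotation":[0,0,0],"grip":85}]'
python3 - <<'E'
from h import *
for n in("wrist","top","side"):
    c=calibration(n);p,d=capture(n);cv2.imwrite(f"pics/{n}6.png",p[:,:,::-1]);np.savez(f"pics/{n}6.npz",p=p,d=d)
    b,br=masks(p)
    for nm,m in(("blue",b),("brass",br)):
        for ce,s,l in comps(m,60):
            P=depthpts(c,np.argwhere(l)[:,::-1],d);P=P[(P[:,2]>40)&(P[:,2]<110)]
            if len(P)<40: continue
            print(n,nm,ce,s[4],"pl75",onplane(c,[ce],75)[0].round(1),"dep",np.median(P,0).round(1),"range",np.percentile(P,[1,99],axis=0).round(1).tolist())
            if nm=="blue":
                T=P[P[:,2]>np.median(P[:,2])-6];a=(T-[547,-112,0])@frame()[0];print("   z vs axial",np.polyfit(a,T[:,2],1), "axial range",np.percentile(a,[1,99]))
E
```

```text
time_s: 5.52
eef_pos: [543.1, -84.9, 173.7]
ee_rot: [0.708, -0.115, 0.697, -0.008]
force: [0.6, -0.6, 0.1]
grip_width: 0.995
wrist blue [37.2 15.8] 2390 pl75 [387.2  -5.8  75. ] dep [357.   -7.5  40.3] range [[340.9, -20.6, 40.0], [374.4, 2.7, 41.7]]
   z vs axial [2.81495906e-03 4.00919765e+01] axial range [121.03290656 141.3867131 ]
wrist blue [262.5 104.4] 3478 pl75 [535.3 -38.6  75. ] dep [534.9 -35.9  88.5] range [[519.7, -64.6, 85.2], [550.4, -10.9, 91.4]]
   z vs axial [-8.12604324e-02  9.47348236e+01] axial range [ 48.38127427 102.04436845]
wrist brass [261.9 209.5] 3750 pl75 [ 547.6 -121.9   75. ] dep [ 546.  -111.3   97.8] range [[520.7, -135.7, 66.4], [571.4, -87.1, 106.1]]
top blue [294.9 199.6] 149 pl75 [540.3 -41.3  75. ] dep [537.8 -40.5  87.7] range [[528.3, -63.9, 83.8], [547.3, -13.6, 91.5]]
   z vs axial [-5.55663281e-02  9.17358662e+01] axial range [49.48939296 98.47905493]
side blue [288.  161.3] 165 pl75 [539.4 -45.2  75. ] dep [532.1 -31.8  88.7] range [[519.8, -59.0, 69.0], [548.8, -8.2, 93.3]]
   z vs axial [-8.58479355e-02  9.56636090e+01] axial range [ 53.62100263 104.43957509]
side blue [345.6 218.1] 411 pl75 [337.4  58.2  75. ] dep [346.1  23.6  40.8] range [[322.1, -11.2, 40.0], [371.9, 60.4, 43.4]]
   z vs axial [-4.12359160e-03  4.17643861e+01] axial range [129.42982309 201.43235823]
side brass [299.  141.8] 251 pl75 [ 552.1 -130.    75. ] dep [ 540.6 -109.8   97. ] range [[521.0, -134.5, 65.7], [567.9, -84.5, 107.2]]
```

View pics/wrist6.png

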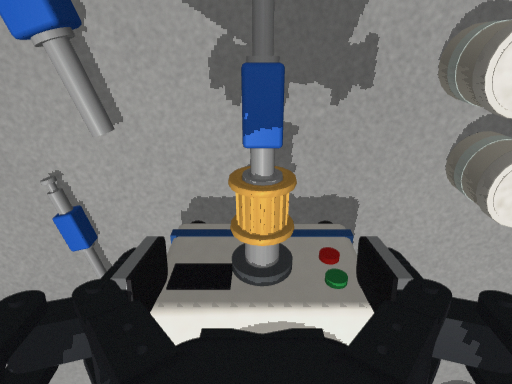

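View pics/side6.png

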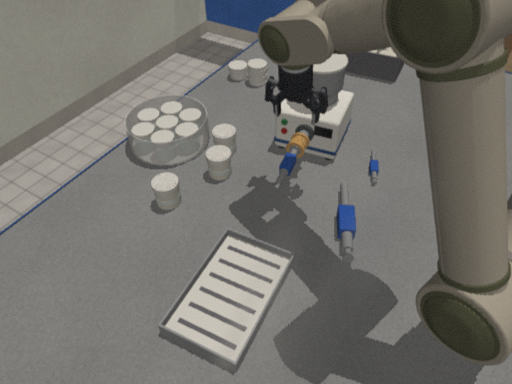

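The sleeve is unmoved from home: y range -136 to -87, the same as at the start. The nozzle's popped distance checks out, 74 mm from sleeve mid against 73 expected. It sags 4.8° tip-down with its axis at z≈74.5. I'll align the tool to that tilt and grasp a bit high on the block, so the tips clear the tray floor later.

```bash
python3 -c "
from h import *
m=np.array([535.8,-39,74.5]);t=np.radians(4.8);x=np.array([0,0,-1])*np.cos(t)-frame()[0]*np.sin(t)
go(m-x*65,4.8); go(m-x*5.7,4.8)"
```

```text
t 5.67 tcp target [535.2 -35.2 120.6] lin [ 0.143  0.198 -0.001] rot [-0.01   0.002  0.18 ] mm 73.3 deg 5.2
t 5.67 tcp target [536.  -40.1  61.5] lin [ 0.34   0.216 -0.001] rot [-0.01   0.002  0.18 ] mm 120.8 deg 5.2
```

```bash

python3 -m jog '[{"linear":[0.05,0.1,0],"rotation":[0,0,0.09],"grip":85},{"linear":[0.12,0.19,0],"rotation":[0,0,0.18],"grip":85},{"linear":[0.15,0.198,0],"rotation":[-0.01,0,0.18],"grip":85},{"linear":[0.22,0.205,0],"rotation":[-0.01,0,0.18],"grip":85},{"linear":[0.29,0.212,0],"rotation":[-0.01,0,0.18],"grip":85},{"linear":[0.34,0.216,0],"rotation":[-0.01,0,0.18],"grip":85},{"linear":[0.34,0.216,0],"rotation":[-0.01,0,0.18],"grip":85},{"linear":[0.34,0.216,0],"rotation":[-0.01,0,0.18],"grip":85}]'
python3 - <<'E'
from h import *
m=np.array([535.8,-39,74.5]);t=np.radians(4.8);x=np.array([0,0,-1])*np.cos(t)-frame()[0]*np.sin(t)
go(m-x*5.7,4.8)
p,d=capture("wrist");cv2.imwrite("pics/w7.png",p[:,:,::-1])
E
```

```text
time_s: 6.33
eef_pos: [536.1, -40.8, 61.1]
ee_rot: [0.706, -0.084, 0.702, 0.025]
force: [0.2, -0.1, 0.6]
grip_width: 0.99
t 6.33 tcp target [536.  -40.1  61.5] lin [-0.002  0.002 -0.   ] rot [-0.001 -0.001  0.   ] mm 0.9 deg 0.0
```

View pics/w7.png

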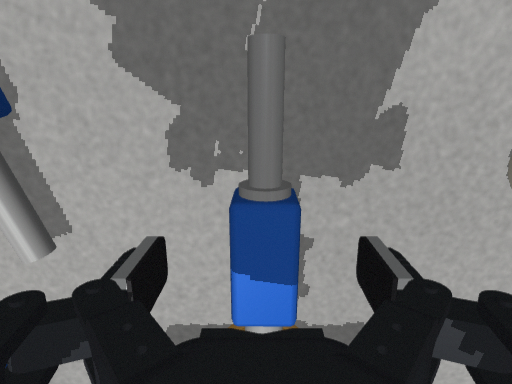

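The block (rows 190–325, col 265) is centred between the jaws. Closing.

```bash

python3 -m jog '[{"linear":[0,0,0],"rotation":[0,0,0],"grip":60},{"linear":[0,0,0],"rotation":[0,0,0],"grip":40},{"linear":[0,0,0],"rotation":[0,0,0],"grip":24},{"linear":[0,0,0],"rotation":[0,0,0],"grip":24},{"linear":[0,0,0],"rotation":[0,0,0],"grip":24},{"linear":[0,0,0],"rotation":[0,0,0],"grip":24},{"linear":[0,0,0],"rotation":[0,0,0],"grip":24},{"linear":[0,0,0],"rotation":[0,0,0],"grip":24},{"linear":[0,0,0],"rotation":[0,0,0],"grip":24},{"linear":[0,0,0],"rotation":[0,0,0],"grip":24}]' 50
python3 - <<'E'
from h import *
s,M=tool();print(s['grip_width']*85.4,s['force'],s['eef_pos'])
p,d=capture("wrist");cv2.imwrite("pics/w8.png",p[:,:,::-1])
E
```

```text
time_s: 7.22
eef_pos: [536.9, -40.8, 62.3]
ee_rot: [0.707, -0.085, 0.701, 0.025]
force: [-0.2, 1.2, 4.1]
grip_width: 0.316
26.967328625444573 [-0.15591648  1.23060141  4.06892798] [536.89045874 -40.76041116  62.25439549]
```

View pics/w8.png

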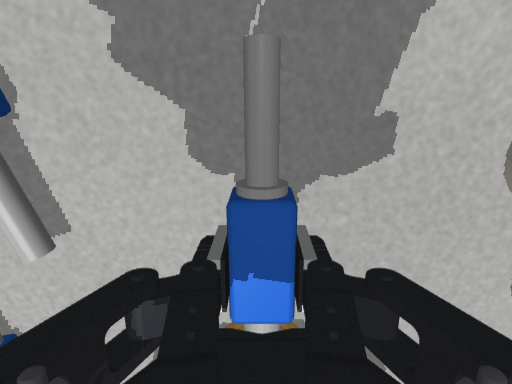

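Gripped at 27–28 mm. Drawing it out along its own axis.

```bash

python3 -m jog '[{"linear":[0,0.015,0],"rotation":[0,0,0],"grip":24},{"linear":[0,0.03,0],"rotation":[0,0,0],"grip":24},{"linear":[0,0.045,0],"rotation":[0,0,0],"grip":24},{"linear":[0,0.06,0],"rotation":[0,0,0],"grip":24},{"linear":[0,0.075,0],"rotation":[0,0,0],"grip":24},{"linear":[0,0.09,0],"rotation":[0,0,0],"grip":24},{"linear":[0,0.105,0],"rotation":[0,0,0],"grip":24},{"linear":[0,0.12,0],"rotation":[0,0,0],"grip":24},{"linear":[0,0.14,0],"rotation":[0,0,0],"grip":24},{"linear":[0,0.17,0],"rotation":[0,0,0],"grip":24},{"linear":[0,0.17,0],"rotation":[0,0,0],"grip":24}]' 50
python3 - <<'E'
from h import *
s,M=tool();print(s['grip_width']*85.4,s['force'],s['eef_pos'])
p,d=capture("wrist");cv2.imwrite("pics/w9.png",p[:,:,::-1])
p,d=capture("side");cv2.imwrite("pics/s9.png",cv2.resize(p[100:260,200:380,::-1],None,fx=4,fy=3.7))
x=np.array([0,0,-1.]);go([520,60,120],0,8.9)
E
```

```text
time_s: 8.18
eef_pos: [528.4, 11.0, 57.5]
ee_rot: [0.707, -0.085, 0.702, 0.025]
force: [0.1, 0.1, -1.2]
grip_width: 0.316
26.980917032073496 [ 0.06615392  0.12203097 -1.22478659] [528.44906927  11.04883104  57.52915598]
t 8.28 tcp target [520.   60.  101.3] lin [-0.159  0.157 -0.003] rot [0.001 0.003 0.17 ] mm 67.0 deg 4.9
```

View pics/w9.png

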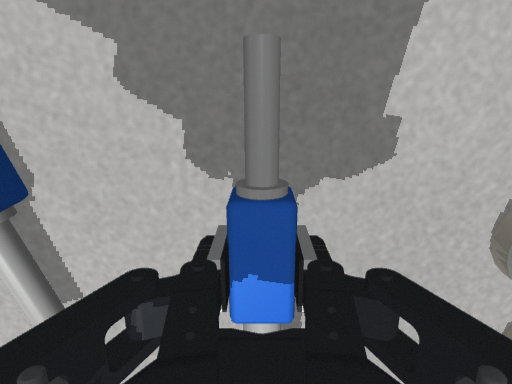

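View pics/s9.png

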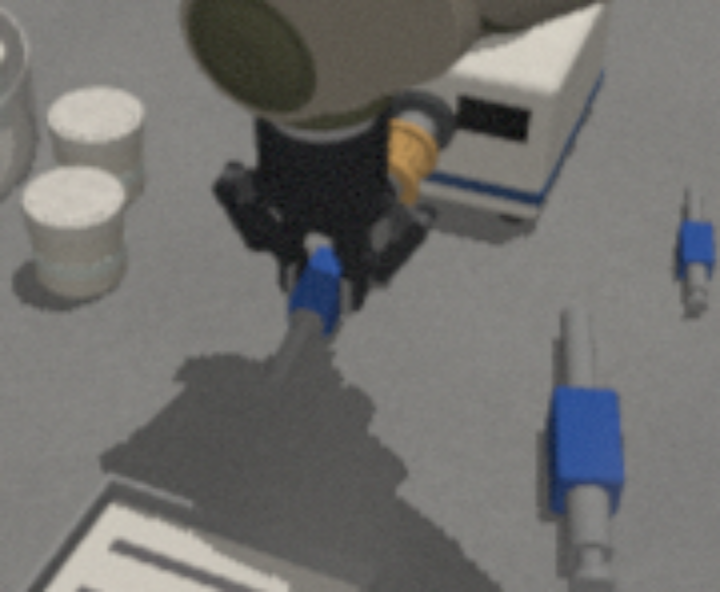

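The nozzle is free of the coupler and unmoved in the grip. Raising, levelling and carrying it over the tray.

```bash
python3 -m jog '[{"linear":[-0.08,0.04,0],"rotation":[0,0,0.05],"grip":24},{"linear":[-0.16,0.12,0],"rotation":[0,0,0.1],"grip":24},{"linear":[-0.22,0.2,0],"rotation":[0,0,0.17],"grip":24},{"linear":[-0.25,0.32,0],"rotation":[0,0,0.17],"grip":24},{"linear":[-0.25,0.44,0],"rotation":[0,0,0.17],"grip":24},{"linear":[-0.25,0.56,0],"rotation":[0,0,0.17],"grip":24},{"linear":[-0.25,0.66,0],"rotation":[0,0,0.17],"grip":24},{"linear":[-0.25,0.66,0],"rotation":[0,0,0.17],"grip":24}]' 50
python3 -c "
from h import *
s,M=tool();print(s['eef_pos'],s['grip_width'])
go([475.5,308,120],0,5)"
```

```text
time_s: 8.95
eef_pos: [495.8, 215.1, 115.4]
ee_rot: [0.705, -0.056, 0.704, 0.057]
force: [0.1, -0.5, -1.1]
grip_width: 0.318
[495.79407478 215.09105158 115.36413215] 0.31777565094645216
t 8.95 tcp target [475.5 308.  101.3] lin [ 0.047  0.316 -0.017] rot [ 0.145  0.002 -0.003] mm 96.1 deg 4.2
```

```bash
python3 -m jog '[{"linear":[0,0.1,0],"rotation":[0.05,0,0],"grip":24},{"linear":[0,0.2,-0.01],"rotation":[0.1,0,0],"grip":24},{"linear":[0.02,0.28,-0.017],"rotation":[0.145,0,0],"grip":24},{"linear":[0.045,0.316,-0.017],"rotation":[0.145,0,0],"grip":24},{"linear":[0.047,0.316,-0.017],"rotation":[0.145,0,0],"grip":24},{"linear":[0.047,0.316,-0.017],"rotation":[0.145,0,0],"grip":24}]' 50
python3 - <<'E'
from h import *
s,M=tool();print(s['eef_pos'],s['grip_width'],s['force'])
for n in("wrist","side"):
    c=calibration(n);p,d=capture(n);cv2.imwrite(f"pics/{n}10.png",p[:,:,::-1])
    b,_=masks(p)
    for ce,s_,l in comps(b,100):
        P=depthpts(c,np.argwhere(l)[:,::-1],d);P=P[(P[:,2]>40)&(P[:,2]<160)]
        if len(P)<60: continue
        T=P[P[:,2]>np.median(P[:,2])-5];a=(T-[475,310,0])@frame(5)[0]
        print(n,ce,np.median(P,0).round(1),"fit",np.polyfit(a,T[:,2],1).round(3),np.percentile(a,[1,99]).round(1))
    if n=="wrist":
        # spout pixels: depth along axis
        vv=np.arange(45,180,10);uv=np.stack([np.full_like(vv,262),vv],1);print(depthpts(c,uv,d).round(1)[::3])
E
```

```text
time_s: 9.45
eef_pos: [475.7, 307.1, 100.7]
ee_rot: [0.706, -0.031, 0.706, 0.031]
force: [0.1, -0.4, -1.2]
grip_width: 0.317
[475.68836116 307.11797413 100.72540523] 0.3173673190917187 [ 0.10649414 -0.40054355 -1.24539064]
wrist [261.6 258.3] [473.8 312.  126.9] fit [-7.00000e-03  1.26894e+02] [-27.9  25.6]
[[466.8 391.6 120.3]
 [467.7 381.5 121.5]
 [468.6 371.  120.6]
 [469.6 359.9 120.1]
 [470.7 348.1 119. ]]
side [345.5 217.8] [345.3  23.   40.9] fit [3.0000e-03 4.1981e+01] [-308.7 -241.9]
side [226.6 263.2] [472.6 323.4 127.7] fit [-2.30000e-02  1.27925e+02] [-10.2  27.3]
```

View pics/wrist10.png

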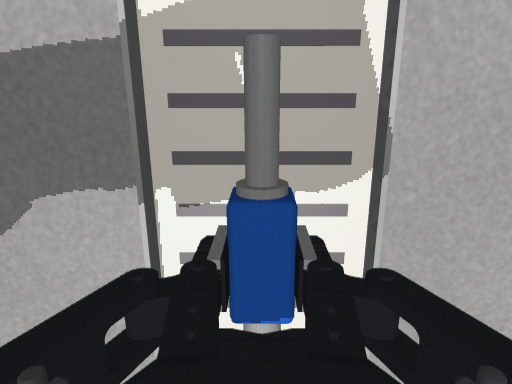

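View pics/side10.png

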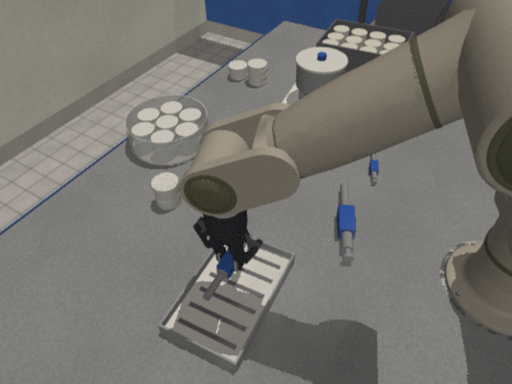

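The nozzle is level and central over the tray. Its axis is at z≈113, so 85 mm to go. I'll descend 78 mm, then creep.

```bash
python3 -m jog '[{"linear":[0.08,0,0],"rotation":[0,0,0],"grip":24},{"linear":[0.15,0,0],"rotation":[0,0,0],"grip":24},{"linear":[0.21,0,0],"rotation":[0,0,0],"grip":24},{"linear":[0.25,0,0],"rotation":[0,0,0],"grip":24},{"linear":[0.26,0,0],"rotation":[0,0,0],"grip":24},{"linear":[0.26,0,0],"rotation":[0,0,0],"grip":24},{"linear":[0.26,0,0],"rotation":[0,0,0],"grip":24}]' 50
python3 -m jog '[{"linear":[0.004,0,0],"rotation":[0,0,0],"grip":24},{"linear":[0.008,0,0],"rotation":[0,0,0],"grip":24},{"linear":[0.012,0,0],"rotation":[0,0,0],"grip":24},{"linear":[0.014,0,0],"rotation":[0,0,0],"grip":24},{"linear":[0.014,0,0],"rotation":[0,0,0],"grip":24}]'
```

```text
time_s: 10.13
eef_pos: [477.2, 306.6, 24.5]
ee_rot: [0.707, -0.03, 0.706, 0.031]
force: [0.6, -0.1, -1.5]
grip_width: 0.322
time_s: 10.55
eef_pos: [477.1, 306.7, 20.3]
ee_rot: [0.707, -0.03, 0.706, 0.031]
force: [0.2, 0.2, -1.7]
grip_width: 0.316
```

```bash
python3 -m jog '[{"linear":[0.003,0,0],"rotation":[0,0,0],"grip":24},{"linear":[0.006,0,0],"rotation":[0,0,0],"grip":24},{"linear":[0.009,0,0],"rotation":[0,0,0],"grip":24},{"linear":[0.011,0,0],"rotation":[0,0,0],"grip":24},{"linear":[0.011,0,0],"rotation":[0,0,0],"grip":24}]'
python3 -m jog '[{"linear":[0.002,0,0],"rotation":[0,0,0],"grip":24},{"linear":[0.004,0,0],"rotation":[0,0,0],"grip":24},{"linear":[0.004,0,0],"rotation":[0,0,0],"grip":24}]'
```

```text
time_s: 10.97
eef_pos: [477.0, 306.6, 16.8]
ee_rot: [0.707, -0.03, 0.706, 0.031]
force: [0.0, 0.2, -2.3]
grip_width: 0.317
time_s: 11.22
eef_pos: [477.1, 306.7, 15.8]
ee_rot: [0.707, -0.03, 0.706, 0.031]
force: [-0.7, -0.5, 1.1]
grip_width: 0.315
```

```bash
python3 - <<'E'
from h import *
c=calibration("wrist");p,d=capture("wrist");cv2.imwrite("pics/w11.png",p[:,:,::-1]);print(sense()['force'],sense()['eef_pos'])
b,_=masks(p)
for ce,s_,l in comps(b,500):
    P=depthpts(c,np.argwhere(l)[:,::-1],d);P=P[(P[:,2]>20)];a=(P-[475,310,0])@frame(5)[0]
    print(np.median(P,0).round(1),np.polyfit(a,P[:,2],1))
E
```

```text
[-0.12825171 -0.36954941  1.22129579] [477.06991829 306.67399284  15.77556727]
[475.1 311.5  42. ] [ 0.07168662 42.11483623]
```

View pics/w11.png

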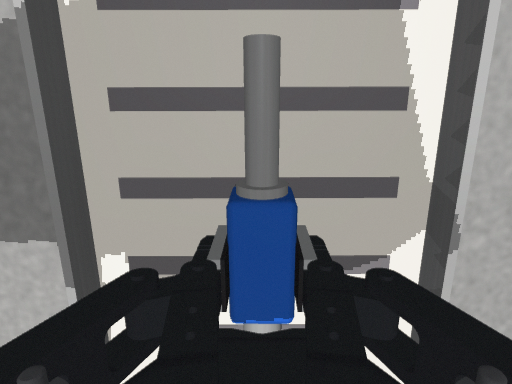

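Contact: the force swung from -2.3 to +1.2 N, and the block's top is at z=42, as it should be for an axis at 28. Releasing slowly, then rising.

```bash
python3 -m jog '[{"linear":[0,0,0],"rotation":[0,0,0],"grip":30},{"linear":[0,0,0],"rotation":[0,0,0],"grip":33},{"linear":[0,0,0],"rotation":[0,0,0],"grip":38},{"linear":[0,0,0],"rotation":[0,0,0],"grip":46},{"linear":[0,0,0],"rotation":[0,0,0],"grip":55},{"linear":[0,0,0],"rotation":[0,0,0],"grip":60},{"linear":[0,0,0],"rotation":[0,0,0],"grip":60},{"linear":[0,0,0],"rotation":[0,0,0],"grip":60}]' 20
python3 -m jog '[{"linear":[-0.03,0,0],"rotation":[0,0,0],"grip":60},{"linear":[-0.08,0,0],"rotation":[0,0,0],"grip":60},{"linear":[-0.18,0,0],"rotation":[0,0,0],"grip":60},{"linear":[-0.3,0,0],"rotation":[0,0,0],"grip":60},{"linear":[-0.42,0,0],"rotation":[0,0,0],"grip":60},{"linear":[-0.5,-0.1,0],"rotation":[0,0,0],"grip":60},{"linear":[-0.5,-0.2,0],"rotation":[0,0,0],"grip":60},{"linear":[-0.5,-0.2,0],"rotation":[0,0,0],"grip":60}]'
python3 - <<'E'
from h import *
for n in("wrist","top","side"):
    c=calibration(n);p,d=capture(n);cv2.imwrite(f"pics/{n}12.png",p[:,:,::-1])
    b,br=masks(p)
    for nm,m in(("blue",b),("brass",br)):
        for ce,s_,l in comps(m,60):
            P=depthpts(c,np.argwhere(l)[:,::-1],d);P=P[(P[:,2]>8)&(P[:,2]<110)]
            if len(P)<60: continue
            a=(P-[475,310,0])@frame(5)[0]
            print(n,nm,ce,np.median(P,0).round(1),"zfit",np.polyfit(a,P[:,2],1).round(3),"yrange",np.percentile(P[:,1],[1,99]).round(1))
E
```

```text
time_s: 11.93
eef_pos: [477.1, 306.7, 15.8]
ee_rot: [0.707, -0.03, 0.706, 0.031]
force: [0.1, -0.0, -0.8]
grip_width: 0.703
time_s: 12.6
eef_pos: [482.9, 243.4, 168.0]
ee_rot: [0.709, -0.029, 0.704, 0.03]
force: [-0.3, -0.3, -0.7]
grip_width: 0.703
wrist blue [259.9 101.3] [475.3 308.4  41.9] zfit [-2.0000e-03  4.1857e+01] yrange [280.7 334.2]
wrist blue [116.3 364.7] [349.3  31.3  39.1] zfit [-0.138 -0.042] yrange [10.6 55.7]
top blue [269.6 280.8] [348.2  16.8  38.1] zfit [5.0000e-03 3.9389e+01] yrange [-19.2  55.1]
top blue [361.9 275. ] [ 363.2 -207.3   20.7] zfit [1.1000e-02 2.6111e+01] yrange [-227.5 -187.5]
top brass [326.4 195.8] [ 546.3 -113.6   96.8] zfit [3.10000e-02 1.09039e+02] yrange [-136.2  -88.4]
side blue [373.5 165.4] [ 360.9 -200.4   22.2] zfit [-0.046 -0.94 ] yrange [-222.2 -182.8]
side blue [345.4 218. ] [346.1  26.2  39.7] zfit [-0.064 21.407] yrange [-12.5  61.5]
side blue [231.6 284.4] [473.  313.7  42.3] zfit [-0.047 41.462] yrange [285.8 336.8]
```

View pics/wrist12.png

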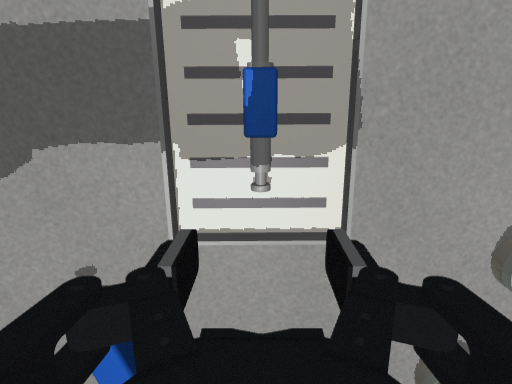

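View pics/side12.png

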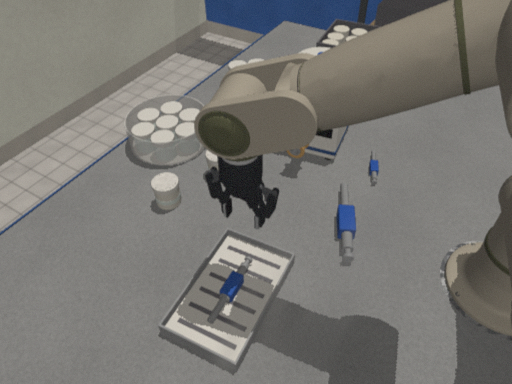

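View pics/top12.png

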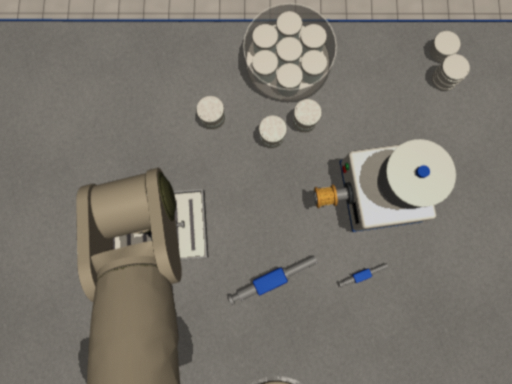

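The nozzle lies flat (top z=41.9, slope -0.002) and inside the tray. The brass is at (326.4,195.8), the same pixel as at the start. The jars are at their first pixels, and the gripper is clear.

```bash
python3 -c "
from rig import *
print(finish_job())"
```

```text
the job is handed in; nothing more can be done
None
```

The job is done and handed in at about 12.8 s of the 58 s allowed; no verdict was reported.

**What I did:**
- **Sleeve:** I pulled it back about 14 mm and held it until the nozzle popped out. I then opened the fingers and it sprang home.
- **Nozzle:** I gripped the block of the medium-sized nozzle, drew it straight out along its own slightly sagged axis, levelled it and carried it to the tray. I lowered it until it touched the floor with about 3 N and let go slowly.

**Last checks:**
- **Nozzle in tray:** The wrist depth puts the block's top at z = 41.9 mm (42 expected) with a slope of -0.002. It lies near the middle of the tray, well inside the walls. Depth from the side camera gave a slope of -0.047, but that view also catches the side faces of the block, so I trusted the wrist view.
- **Sleeve:** It is back at its starting pixel in the top view, so fully home.
- **Jars:** By eye, all three stand at their original pixels in the top view.
- **Gripper:** It was more than 100 mm above the nozzle at hand-in, touching nothing.
- **Not seen from above:** The arm hid the nozzle in the top view, so its place in the tray rests on the wrist and side pictures.

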